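# Lock the rotary stage with its slide bar

## Task

Lock the rotary stage: push the upright pin on its slotted disc round until the slot lines up with the slide bar, then push the bar by its black head through the slot and the staple beyond, fully home, until the head rests against the guide. Only push: the bar must stay down in its guide and not be lifted. Leave the small parts that lie around the stage where they are.

Things in the scene. Friction and masses are not known exactly. Their poses are not given: they have to be found in the camera images.
- stage_base: The fixed stage: a grey base plate 255 x 90 x 12 mm on the bench. Origin on the disc's axis, at bench level; x axis along the bar's way (y = 0), toward which the bar is pushed; z up. The plate reaches from x = -190 to +65 mm. Along +x follow the bar's head, the guide, the disc, the staple.
- guide (a point): Middle of the rear end of the guide, 21 mm above the bench, at x = -88 mm of the stage; the bar's head stops here. The guide is two dark cheeks, x -88 to -38 mm, 13.6 mm apart, outer faces at y +-18 mm, tops 28 mm above the bench, open above.
- staple (a point): Middle of the dark staple's opening, 21 mm above the bench, at x = 49 mm of the stage. The staple is 12 mm thick along x, its opening 18 mm wide, the top of its bridge 33 mm above the bench.
- lock_disc (a joint): Angle of the slotted disc about the vertical axis through the stage's origin, counterclockwise from above. Disc 68 mm across: two bright half moons, tops 28 mm above the bench, an 18 mm wide dark-floored slot between them, mouths flared 5 mm a side. At 0 and at pi (either will do) the slot lines up with the bar. Turns from -0.6 to 3.74, stays where it is left.
- pin (a point): On the axis of the upright dark pin on the disc, 45 mm above the bench. Pin 10 mm across (15 mm collar up to 31 mm above the bench), 24 mm from the disc's axis, beside the middle of the slot, top 62 mm above the bench. In the stage's frame it lies at the joint angle + 90 degrees from the x axis. About 2 N on it turn the disc.
- lock_bar: Loose steel slide bar, 0.18 kg. Origin at the shaft's underside, 14 mm above the bench; x axis toward the nose. Shaft 12 x 12 mm, x -70 to +76, last 10 mm tapered. Black head at x -84 to -70, 44 mm wide, 14 to 38 mm above the bench, pushed on its rear face. Fully home the origin is at x = -18 mm of the stage, about 100 mm from its start. Takes 1 to 6 N.
- cell_aa: Bystander: a cylindrical battery cell, 14 x 50 mm, lying, loose on the bench 80 to 100 mm beside the bar's way; origin at the centre of its underside. Leave it where it is.
- standoff_bolt: Bystander: a short bolt with nuts, 14 x 39 x 12 mm, loose on the bench 80 to 100 mm beside the bar's way; origin at the centre of its underside. Leave it where it is.
- heat_sink: Bystander: a finned heat sink, 24 x 36 x 22 mm, loose on the bench 80 to 100 mm beside the bar's way; origin at the centre of its underside. Leave it where it is.
- relay: Bystander: a small clear-cased relay, 27 x 21 x 34 mm, loose on the bench 80 to 100 mm beside the bar's way; origin at the centre of its underside. Leave it where it is.
- terminal_strip: Bystander: a white terminal strip, 17 x 58 x 15 mm, loose on the bench 80 to 100 mm beside the bar's way; origin at the centre of its underside. Leave it where it is.

How it is judged:
By the outcome, as a careful person would: the job done as asked, in the order asked, and still so for the second after the job is handed in, with the robot touching nothing.
It also fails if it takes over 45 s, if anything falls off the work surface, if the arm or the gripper's body presses on something with over 40 N, if the wrist force passes 120 N, or if a joint passes its speed limit or range.

## Robot

A 6-joint arm with a two-finger parallel gripper is mounted at the origin on a cart in front of the work surface, level with it; the furniture and walls round the work are solid. World frame = base frame: x ahead of the robot, y to its left, z up, the work surface at z = 0. Lengths are in m, angles in rad, forces in N, time in s.
With the tool pointing down it reaches from about 0.3 to 0.875 m from the base axis. Payload 6.4 kg.
Tool frame: the origin (TCP) lies at the very end of the fingers, on their centre line; the grasp point (between the pads) lies 19 mm behind it; x points along the fingers, y is the direction in which the jaws open and shut, and the axes are right-handed (so a half turn about x gives the same grasp; the last joint's range is limited). The gripper opens to 85 mm and grips with 20 to 120 N. Pads are 22 mm wide; open, the fingers measure 114 mm over their backs; the gripper's body (76 mm by 85 mm) begins 54 mm behind the grasp point. The pads swing forward as they close: fully open they stand 13 mm farther back than shut.
Start: joints at [-1.52, 0.181, 1.607, -0, 1.354, -0.206], TCP at [0.146, -0.556, 0.231] pointing down, gripper open.
Joint ranges: [-2.99, 2.99], [-0.89, 2.07], [0.3, 2.58], [-1.14, 4.28], [0, 2.63], [-3.12, 3.12]. Speed limits (rad/s): [2.57, 2.57, 3.01, 3.14, 3.14, 3.14].

## Interface

Orientations are given as a unit quaternion [w, x, y, z].
In Python, from bench import status, optics, hand_in gives the robot as it stands. The module is installed in compiled form; this text tells all that it offers.
- The arm moves only by the shell command python3 -m jog 'ROWS'. ROWS is JSON, one flat list of numbers, 5 for each row, row after row: the shift along the tool's x, y, z in mm, then the turn about the tool's x in degrees, then the opening in per cent of the stroke, from 0 (shut) to 100 (fully open). In form: [tx, ty, tz, yaw, gripper, tx, ty, tz, yaw, gripper, ...]. A call has exactly 5 rows; each row is the pose to reach, as a shift and turn from the pose commanded when the call began, along the tool's axes at that moment; what a row does not reach only later rows make up. A row lasts 1/10 s, in which the tool goes at most 50 mm and 8.59 degrees, less where a joint would pass 70% of its speed; a pose out of reach is approached as far as the arm can. A call with a gripper value outside its range is refused whole. The fingers move at their own pace and stop on an object; the grip force is fixed at half the most. Time passes only in rows, so rows that repeat a pose let the fingers close, or fill a call up. It gives the time, the measured TCP pose, the force and the opening at its end, in the units of the state.
- status.get_obs(): the state, without advancing time (a new reading comes with each control period).
- optics.camera(name): name is "scene" or "top" or "wrist"; returns the picture (480x640x3 uint8, red, green, blue); there is no depth.
- optics.get_calibration(name): a dict with "vertical_fov" (degrees; the focal length in pixels is half the picture's height over the tangent of half this angle, whatever the lens; pixels are square), "cx", "cy" (the principal point, pixels), "extrinsics" (4x4, takes a point from camera to world coordinates). Camera axes: x right, y up, looking along -z (the intrinsics and any distortion apply to the point x, -y, -z); pixel columns grow to the right and rows downward; lengths in m; the calibration is good to about 2 mm. The wrist camera is an equidistant fisheye: a pixel r from the principal point sees the ray r / f radians off the axis. A picture is of the moment at which its call begins: read the wrist's pose just before it. get_calibration takes no time and is no camera call; for the wrist camera it gives the pose at the moment of the call.
- hand_in(): hands the job in, once; it reports no verdict.
The state is a dict: "time_s": time; "q": joint angles; "dq": joint speeds; "joint_efforts": joint torques, N m; "eef_pos": TCP position; "eef_rot": TCP orientation; "wrist_force": force on the tool from outside, world axes, zero at the start; "torque": the same for the moment, N m; "opening": opening from 0.0 (shut) to 1.0 (fully open).
Only numpy, scipy, OpenCV 4.12 (cv2) and the standard library are available. Lean on these libraries where they do the work, as an engineer would, in place of code of your own. Each camera call takes 0.05 s, during which the arm holds its last target. There are 200 camera calls.

## Working session

There is one attempt and no reset: what is moved stays moved. The work goes in short steps, Python scripts to look and compute and a shell command to move; the robot and the scene stay as the last step left them, time stands still between calls to the robot, and variables do not carry over. Pictures are saved under pics/ and viewed, on a budget of 10 in all, crops included, one or two more only if the job needs it, and the job is handed in when it is done.

```bash
mkdir -p pics; cat > h.py <<'E'
import numpy as np, cv2
from bench import status, optics
def grab(n,f):
    im=optics.camera(n); cv2.imwrite('pics/'+f,im[:,:,::-1]); return im
def ray(n,u,v,c=None):
    c=c or optics.get_calibration(n); f=240/np.tan(np.radians(c['vertical_fov'])/2)
    x,y=u-c['cx'],v-c['cy']
    if n=='wrist':
        r=np.hypot(x,y)+1e-9; t=r/f; d=np.array([np.sin(t)*x/r,-np.sin(t)*y/r,-np.cos(t)])
    else: d=np.array([x/f,-y/f,-1])
    E=np.array(c['extrinsics']); return E[:3,3],E[:3,:3]@d
def onz(n,u,v,z,c=None):
    o,d=ray(n,u,v,c); return o+d*(z-o[2])/d[2]
def pix(n,p,c=None):
    c=c or optics.get_calibration(n); f=240/np.tan(np.radians(c['vertical_fov'])/2)
    E=np.array(c['extrinsics']); q=E[:3,:3].T@(np.array(p)-E[:3,3]); x,y,z=q[0],-q[1],-q[2]
    if n=='wrist':
        r=np.hypot(x,y); t=np.arctan2(r,z); return c['cx']+f*t*x/r,c['cy']+f*t*y/r
    return c['cx']+f*x/z,c['cy']+f*y/z
E
python3 - <<'E'
from h import *
s=status.get_obs(); print(s)
for n in('top','scene'):
    c=optics.get_calibration(n); print(n,{k:v for k,v in c.items()})
    grab(n,n+'0.png')
E
```

```text
{'time_s': 0.0, 'q': array([-1.52029441e+00,  1.81594340e-01,  1.60805247e+00,  1.70806929e-05,
        1.35379415e+00, -2.06285877e-01]), 'dq': array([-5.39058536e-04,  6.19058102e-05,  1.01795755e-04, -2.41911936e-04,
        8.38107570e-04,  1.74884280e-03]), 'joint_efforts': array([ 6.83321014e-04, -4.44871867e+01, -3.51334798e+01, -2.46712589e-04,
        9.11961106e-03,  1.80087045e-05]), 'eef_pos': array([ 0.14603593, -0.55555019,  0.23033271]), 'eef_rot': array([ 0.08988659,  0.70134305,  0.09118866, -0.7012296 ]), 'wrist_force': array([ 0.34648081,  0.8096964 , -0.63849642]), 'torque': array([0.05795424, 0.01013788, 0.06995251]), 'opening': 1.0016230508895891}
top {'vertical_fov': 46.82693039274414, 'cx': 321.2057305465918, 'cy': 227.86031492419104, 'extrinsics': array([[-0.02463231,  0.98815892, -0.1514437 ,  0.4046778 ],
       [-0.99963052, -0.02608789, -0.00763171, -0.10549037],
       [-0.01149219,  0.15119975,  0.98843642,  0.88244726],
       [ 0.        ,  0.        ,  0.        ,  1.        ]])}
scene {'vertical_fov': 53.8107189494065, 'cx': 320.4821183517634, 'cy': 243.90918911670792, 'extrinsics': array([[ 0.50322207,  0.4563704 , -0.73382124, -0.11414791],
       [-0.86391561,  0.24560727, -0.43968952, -0.471604  ],
       [-0.02042945,  0.8552211 ,  0.51786051,  0.50515302],
       [ 0.        ,  0.        ,  0.        ,  1.        ]])}
```

View pics/top0.png

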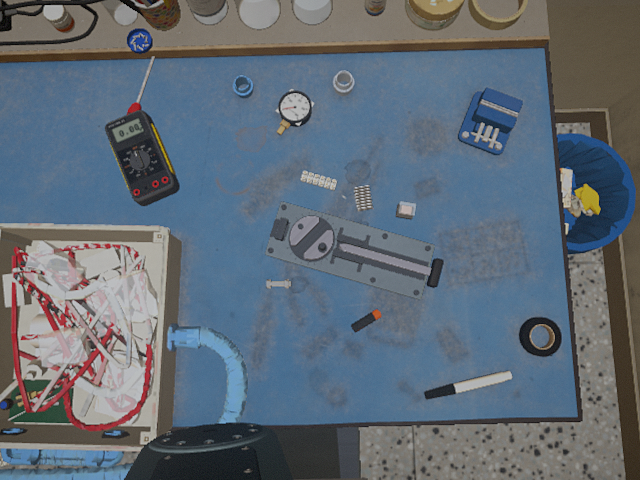

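View pics/scene0.png

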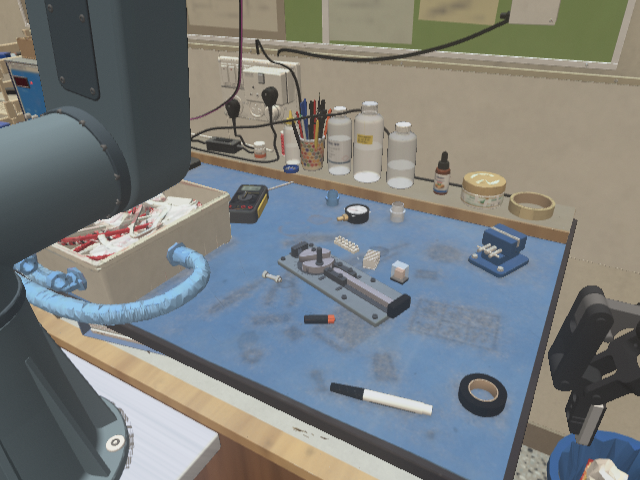

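The top view shows the bar's head at about (437,272), the disc at (312,238), the staple at (279,227) and the pin at about (322,247). The bystanders lie on both sides. I'll enlarge the stage.

```bash
python3 - <<'E'
from h import *
im=cv2.imread('pics/top0.png')[190:310,255:455]
cv2.imwrite('pics/c1.png',cv2.resize(im,None,fx=4,fy=4,interpolation=cv2.INTER_CUBIC))
E
```

```text
(no output)
```

View pics/c1.png

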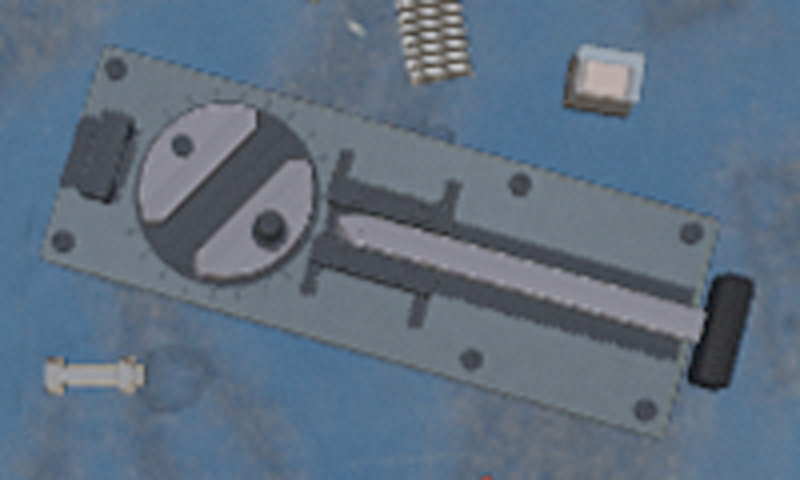

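The enlarged crop shows the plate corners at (110,45), (718,215), (660,437) and (42,260), and the disc centre at about (227,192). The pin is at (269,225), and the slot runs from lower left to upper right. The head centre is at about (725,330).

```bash
cat >> h.py <<'E'
def cr(x,y,z): return onz('top',255+(x+.5)/4-.5,190+(y+.5)/4-.5,z)
E
python3 - <<'E'
from h import *
A,B,C,D=[cr(x,y,.012) for x,y in((110,45),(718,215),(660,437),(42,260))]
N=np.linalg.norm
print('sizes',N(A-B),N(D-C),N(B-C),N(A-D))
ex=(A-B)+(D-C); th=np.arctan2(ex[1],ex[0]); e=np.array([np.cos(th),np.sin(th)]); n=np.array([-e[1],e[0]])
mid=(A+B+C+D)[:2]/4; o=mid+e*.0625
print('theta',th,np.degrees(th),'origin',o)
dc=cr(227,192,.028)[:2]; print('disc',dc,'in stage',(dc-o)@e,(dc-o)@n)
def st(p): return np.round([(p[:2]-o)@e*1000,(p[:2]-o)@n*1000],1)
print('pintop',st(cr(269,222,.062)),'pin collar',st(cr(268,230,.031)))
for p in((257,108),(288,160),(148,220),(197,270)): print('slot',st(cr(*p,.028)))
print('slot angle', [np.degrees(np.arctan2(*(st(cr(*a,.028))-st(cr(*b,.028)))[::-1])) for a,b in(((257,115),(165,220)),((285,165),(200,262)))])
for p in((720,272),(755,280),(725,390),(690,380)): print('head',st(cr(*p,.038)))
for p in((340,230),(705,325)): print('bar',st(cr(*p,.026)))
for p in((95,375),(430,35),(605,80)): print('by',st(cr(*p,.01)))
print('by2',st(onz('top',318,180,.01)),st(onz('top',367,320,.01)))
E
```

```text
sizes 0.25052640062226145 0.2513979486935001 0.09047972847912948 0.09025504562895834
theta 1.2669512959491007 72.59096210651359 origin [ 0.52168595 -0.08331568]
disc [ 0.52063209 -0.08322433] in stage -0.0002281357126134468 0.0010329106106265697
pintop [-20.6  11.7] pin collar [-19.8  11.3]
slot [ -2.3 -34. ]
slot [-19.6 -17.6]
slot [26.2 20. ]
slot [ 2.5 33.5]
slot angle [np.float64(-114.87761119452853), np.float64(-114.93429510257658)]
head [-190.3  -19.7]
head [-203.8  -20.4]
head [-203.1   23.2]
head [-189.5   23.2]
bar [-46.5   3.1]
bar [-191.7   -0. ]
by [30.6 82.6]
by [-59.7 -84.5]
by [-131.7  -85.9]
by2 [ 16.8 -94.2] [-117.9   99. ]
```

```bash
cat >> h.py <<'E'
from scipy.spatial.transform import Rotation as R
TH=1.26695; O=np.array([.5212,-.0833]); e=np.array([np.cos(TH),np.sin(TH)]); n=np.array([-e[1],e[0]])
def tow(x,y,z): return np.r_[O+e*x/1000+n*y/1000,z/1000]
def tos(p): return np.round(np.r_[(p[:2]-O)@e*1000,(p[:2]-O)@n*1000,p[2]*1000],1)
def rel(x,y,z):
    s=status.get_obs(); M=R.from_quat(np.roll(s['eef_rot'],-1)).as_matrix()
    ez=np.r_[e,0]; zl=M.T@ez
    print('t',s['time_s'],'stage pos',tos(s['eef_pos']),'F',np.round(s['wrist_force'],1),'q6',s['q'][5],'open',s['opening'])
    print('shift mm',np.round(M.T@(tow(x,y,z)-s['eef_pos'])*1000,1),'yaw to z=+ex',np.degrees(np.arctan2(-zl[1],zl[2])))
    print(np.round(M,3).tolist())
E
python3 -c "
from h import *
rel(-55,17,120)"
```

```text
t 0.1 stage pos [-563.   216.7  230.5] F [-0.2 -0.2  0.4] q6 -0.20629957468292426 open 0.9960143022983677
shift mm [ 111.1 -323.9 -439.2] yaw to z=+ex 122.11985533648833
[[-0.0, 0.254, -0.967], [0.002, -0.967, -0.254], [-1.0, -0.002, -0.0]]
```

```bash
python3 -m jog '[0,-30,-40,-8,0, 0,-60,-81,-16,0, 0,-89,-121,-24,0, 0,-118,-160,-32,0, 0,-148,-200,-40,0]'; python3 -c "
from h import *
rel(-55,17,120)"
```

```text
time_s: 0.6
eef_pos: [0.3026, -0.3604, 0.231]
eef_rot: [0.326, 0.627, 0.327, -0.627]
wrist_force: [0.8, 0.1, -0.4]
opening: 0.139
t 0.6 stage pos [-329.8  125.7  231. ] F [ 0.8  0.1 -0.4] q6 -0.5146665817203848 open 0.13919057418073016
shift mm [ 111.1   20.6 -294.8] yaw to z=+ex 162.4124790509233
[[-0.0, 0.819, -0.574], [0.0, -0.574, -0.819], [-1.0, -0.0, -0.0]]
```

```bash
python3 -m jog '[0,4,-48,-6,0, 0,8,-96,-12,0, 0,12,-144,-17.6,0, 0,16,-192,-17.6,0, 10,20,-240,-17.6,0]'; python3 -c "
from h import *
rel(-55,17,120)"
```

```text
time_s: 1.1
eef_pos: [0.4585, -0.1765, 0.2224]
eef_rot: [0.418, 0.571, 0.416, -0.571]
wrist_force: [1.1, -1.2, -0.6]
opening: 0.004
t 1.1 stage pos [-107.7   31.9  222.4] F [ 1.1 -1.2 -0.6] q6 -0.30109585518805604 open 0.003843773138288726
shift mm [102.4  14.4 -52.8] yaw to z=+ex 179.73469609923507
[[0.002, 0.953, -0.304], [-0.002, -0.304, -0.953], [-1.0, 0.003, 0.001]]
```

```bash
python3 -m jog '[25,4,-14,-0.3,0, 50,8,-28,-0.3,0, 80,12,-42,-0.3,0, 102,14,-52,-0.3,0, 102,14,-52,-0.3,0]'; python3 - <<'E'
from h import *
rel(-50,17,36)
c=optics.get_calibration('wrist'); im=grab('wrist','w1.png')
for p in((0,0,28),(-38,0,28),(49,0,33),(-21.6,10.5,62)): print(p,pix('wrist',tow(*p),c))
import json; json.dump({k:np.array(v).tolist() for k,v in c.items()},open('w1.json','w'))
E
```

```text
time_s: 1.6
eef_pos: [0.4837, -0.1302, 0.1158]
eef_rot: [-0.417, -0.568, -0.422, 0.571]
wrist_force: [-1.3, 0.2, -0.1]
opening: -0.003
t 1.6 stage pos [-56.   21.8 115.8] F [-1.3  0.2 -0.1] q6 -0.19872036399511994 open -0.0025195157900710268
shift mm [79.7  5.4 -5.8] yaw to z=+ex -179.88339163523088
[[-0.006, 0.955, -0.297], [0.004, -0.297, -0.955], [-1.0, -0.007, -0.002]]
(0, 0, 28) (np.float64(358.5099128058228), np.float64(165.484314217625))
(-38, 0, 28) (np.float64(356.9865237561647), np.float64(223.9926920794601))
(49, 0, 33) (np.float64(360.38804549676263), np.float64(86.53758828140548))
(-21.6, 10.5, 62) (np.float64(343.9437544046418), np.float64(211.6131526806552))
```

View pics/w1.png

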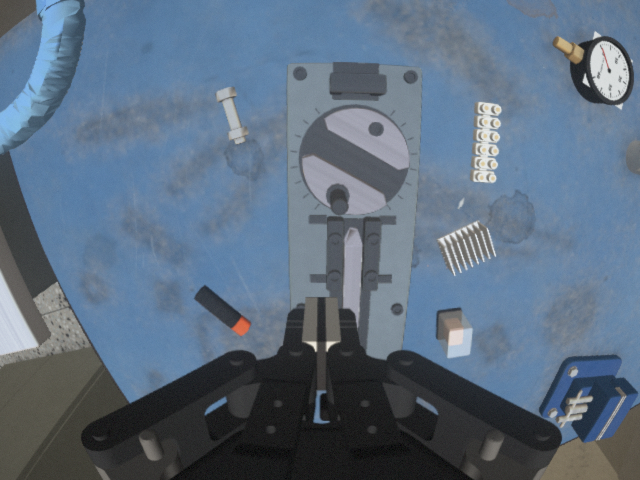

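The wrist view shows the disc centre at (354,160), the staple at (357,84), the pin (collar near (340,203), top near (338,190)), and the bar nose at (352,230). The bar shaft lies in its guide.

```bash
python3 - <<'E'
from h import *
import json; c=json.load(open('w1.json'))
for nm,u,v,z in(('disc',354,160,28),('staple top',357,76,33),('pin top',338,190,62),('collar',340,203,31),('guide front',352,217,28),('nose',352,229,24),('plateTL',288,65,12),('plateTR',422,65,12),('shaft',352,290,26)):
    print(nm,tos(onz('wrist',u,v,z/1000,c)))
im=cv2.imread('pics/w1.png')[60:320,270:440]; cv2.imwrite('pics/w1c.png',cv2.resize(im,None,fx=3,fy=2.3*1.0) if 0 else cv2.resize(im,None,fx=2.3,fy=2.3,interpolation=cv2.INTER_CUBIC))
E
```

```text
disc [ 3.4  2.9 28. ]
staple top [55.5  2.1 33. ]
pin top [-9.6 13.9 62. ]
collar [-23.5  11.4  31. ]
guide front [-33.4   3.4  28. ]
nose [-42.6   2.8  24. ]
plateTL [65.6 45.2 12. ]
plateTR [ 68.3 -43.2  12. ]
shaft [-86.2   1.6  26. ]
```

View pics/w1c.png

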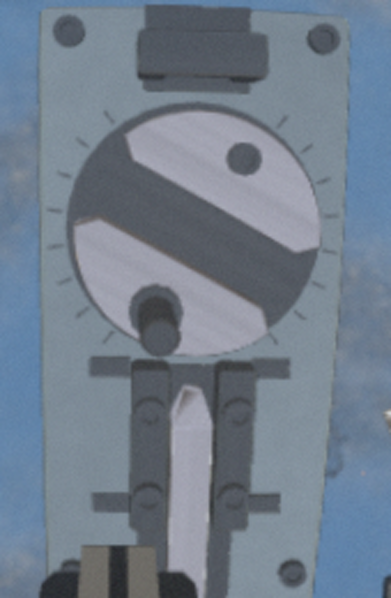

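The pin's top is really the lower dark circle, at about (340,206). The wrist estimate is a steady ~3 mm off the top one, so I'll split the difference and go down behind the pin.

```bash
sed -i 's/^TH=.*$/&\nO=O+e*.0015+n*.0013/' h.py; python3 -c "
from h import *
rel(-52,17,36)"
python3 -m jog '[20,3,-3,-0.1,0, 40,4,-4,-0.1,0, 60,4,-5,-0.1,0, 78,4,-5,-0.1,0, 78,4,-5,-0.1,0]'; python3 -c "
from h import *
rel(-38,17,36)"
```

```text
t 1.65 stage pos [-58.4  19.1 117.8] F [-0.   0.2 -0.5] q6 -0.1993472048535945 open 0.0016220360486070957
shift mm [81.8  2.4 -6.3] yaw to z=+ex -179.90281996760123
[[-0.004, 0.955, -0.298], [0.002, -0.298, -0.955], [-1.0, -0.004, -0.001]]
time_s: 2.15
eef_pos: [0.4904, -0.1293, 0.0407]
eef_rot: [-0.418, -0.569, -0.42, 0.57]
wrist_force: [-0.3, -0.1, 0.2]
opening: -0.005
t 2.15 stage pos [-54.6  14.4  40.7] F [-0.3 -0.1  0.2] q6 -0.1896014857486046 open -0.004700386977672006
shift mm [  4.7  -2.6 -16.6] yaw to z=+ex -179.913931407295
[[-0.002, 0.955, -0.298], [0.001, -0.298, -0.955], [-1.0, -0.002, -0.0]]
```

```bash
python3 -m jog '[2,-3,-6,0,0, 2,-3,-11,0,0, 2,-3,-16,0,0, 2,-3,-20,0,0, 2,-3,-24,0,0]'; python3 -c "
from h import *
rel(-16,17,38)"
```

```text
time_s: 2.65
eef_pos: [0.4929, -0.1093, 0.0404]
eef_rot: [-0.421, -0.565, -0.419, 0.572]
wrist_force: [-28.8, -30.2, 16.8]
opening: 0.003
t 2.65 stage pos [-34.8  18.   40.4] F [-28.8 -30.2  16.8] q6 -0.14137729043121905 open 0.0027424575180684833
shift mm [  2.2   1.1 -18.8] yaw to z=+ex -179.6627107554017
[[-0.007, 0.956, -0.294], [-0.008, -0.294, -0.956], [-1.0, -0.004, 0.01]]
```

```bash
python3 - <<'E'
from h import *
rel(-45,17,40)
c=optics.get_calibration('wrist'); im=grab('wrist','w2.png')
s=status.get_obs();print(s['wrist_force'],s['torque'])
sc=grab('scene','s2.png')
a=cv2.resize(im[120:400,220:500],(400,400),interpolation=cv2.INTER_CUBIC);b=cv2.resize(sc[215:335,260:420],(533,400),interpolation=cv2.INTER_CUBIC)
cv2.imwrite('pics/m2.png',np.hstack([a,b])[:,:,::-1][:, :800])
E
```

```text
t 2.65 stage pos [-34.8  18.   40.4] F [-28.8 -30.2  16.8] q6 -0.14137729043121905 open 0.0027424575180684833
shift mm [ 0.5  0.9 10.2] yaw to z=+ex -179.6627107554017
[[-0.007, 0.956, -0.294], [-0.008, -0.294, -0.956], [-1.0, -0.004, 0.01]]
[-21.35633762 -22.02782437  15.84412238] [-3.48386295  3.46087259 -0.04538989]
```

View pics/m2.png

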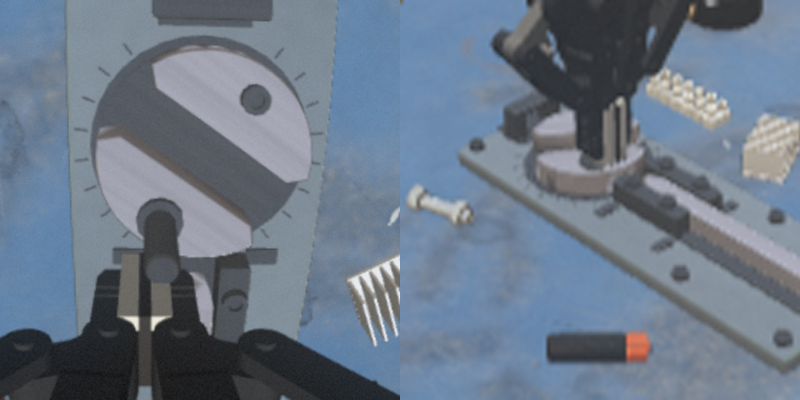

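The crop shows the pin against the finger's middle and the disc almost unturned. The measured force is radial: the contact sticks, so pushing along x jams. The contact position also supports the wrist estimate of the origin. I'll back off, turn the tool, and push tangentially, following the arc.

```bash
sed -i 's/e\*.0015+n\*.0013/e*.003+n*.0026/' h.py
cat >> h.py <<'E'
def plan(pts):  # pts: (x,y,z,normal angle in stage deg for pushing -tool z)
    s=status.get_obs(); M=R.from_quat(np.roll(s['eef_rot'],-1)).as_matrix()
    print('t',s['time_s'],'stage',tos(s['eef_pos']),'F',np.round(s['wrist_force'],1),'q6',round(s['q'][5],2))
    for x,y,z,a in pts:
        a=TH+np.radians(a); zl=M.T@-np.array([np.cos(a),np.sin(a),0])
        print(np.round(M.T@(tow(x,y,z)-s['eef_pos'])*1000,1),round(np.degrees(np.arctan2(-zl[1],zl[2])),1))
def arc(phi,b=0):
    p=np.radians(phi); t=np.array([np.sin(p),-np.cos(p)]); q=24*np.array([np.cos(p),np.sin(p)])-(16+b)*t
    return (*q,39,phi-90)
E
python3 -c "
from h import *
plan([(-52,17,39,0),(-52,-20,39,64),arc(154,6)])"
python3 -m jog '[0,0,7,0,0, 0,0,15,0,0, 0,0,15,0,0, 0,0,15,0,0, 0,0,15,0,0]'; python3 -c "
from h import *
plan([(-52,17,39,0),(-52,-20,39,64),arc(154,6)])"
```

```text
t 2.75 stage [-36.3  17.2  40.4] F [-22.8 -21.4  14.5] q6 -0.14
[ 1.6  0.1 15.7] 0.3
[ 1.4 37.1 15.9] -63.7
[ 1.2 26.4 -4.9] -63.7
time_s: 3.25
eef_pos: [0.4913, -0.1191, 0.0393]
eef_rot: [0.419, 0.569, 0.419, -0.569]
wrist_force: [0.2, 0.6, -0.1]
opening: -0.001
t 3.25 stage [-46.1  15.2  39.3] F [ 0.2  0.6 -0.1] q6 -0.17
[ 0.3 -1.8  5.9] 0.1
[ 0.4 35.2  6. ] -63.9
[  0.4  24.5 -14.8] -63.9
```

```bash
python3 -m jog '[0,10,6,-8,0, 0,22,6,-16,0, 0,32,6,-24,0, 0,36,6,-32,0, 0,36,6,-40,0]'; python3 -m jog '[0,0,0,-8,0, 0,0,0,-16,0, 0,0,0,-24,0, 0,0,0,-24,0, 0,0,0,-24,0]'; python3 -c "
from h import *
plan([arc(154,6),arc(154,0)])"
```

```text
time_s: 3.75
eef_pos: [0.5245, -0.1357, 0.0393]
eef_rot: [0.59, 0.39, 0.59, -0.39]
wrist_force: [0.4, 0.3, 0.4]
opening: 0.001
time_s: 4.25
eef_pos: [0.5238, -0.1356, 0.0392]
eef_rot: [0.657, 0.262, 0.657, -0.262]
wrist_force: [0.4, -0.3, 0.2]
opening: -0.001
t 4.25 stage [-52.1 -20.7  39.2] F [ 0.4 -0.3  0.2] q6 -1.28
[  0.2  13.8 -19.5] -0.1
[  0.2  13.8 -25.5] -0.1
```

```bash
python3 -m jog '[0,7,-5,0,0, 0,14,-12,0,0, 0,14,-18,0,0, 0,14,-20,0,0, 0,14,-20,0,0]'; python3 -c "
from h import *
plan([arc(154,0)]+[arc(p) for p in range(148,85,-6)])"
```

```text
time_s: 4.75
eef_pos: [0.5183, -0.1115, 0.0392]
eef_rot: [0.657, 0.261, 0.657, -0.261]
wrist_force: [0.8, 0.7, 0.7]
opening: -0.0
t 4.75 stage [-30.8  -8.3  39.2] F [0.8 0.7 0.7] q6 -1.25
[ 0.2  0.  -5. ] 0.1
[ 0.2 -1.5 -7.6] 6.1
[  0.2  -2.7 -10.3] 12.1
[  0.2  -3.7 -13.2] 18.1
[  0.2  -4.4 -16.1] 24.1
[  0.2  -4.7 -19.1] 30.1
[  0.2  -4.7 -22.1] 36.1
[  0.2  -4.5 -25.2] 42.1
[  0.2  -3.9 -28.1] 48.1
[  0.2  -2.9 -31. ] 54.1
[  0.3  -1.7 -33.8] 60.1
[  0.3  -0.3 -36.4] 66.1
```

```bash
python3 -m jog '[0,0,-5,0,0, 0,-1.5,-7.6,6,0, 0,-2.7,-10.3,12,0, 0,-3.7,-13.2,18,0, 0,-4.4,-16.1,24,0]'; python3 -c "
from h import *
plan([arc(p) for p in range(130,85,-6)])"
```

```text
time_s: 5.25
eef_pos: [0.5047, -0.1049, 0.0397]
eef_rot: [0.589, 0.393, 0.587, -0.393]
wrist_force: [2.7, -1.9, -0.2]
opening: -0.001
t 5.25 stage [-28.6   6.6  39.7] F [ 2.7 -1.9 -0.2] q6 -0.83
[ 0.7 -0.6 -1.6] -0.2
[ 0.7 -2.1 -4.2] 5.8
[ 0.7 -3.4 -6.9] 11.8
[ 0.7 -4.3 -9.8] 17.8
[  0.6  -5.  -12.7] 23.8
[  0.6  -5.4 -15.7] 29.8
[  0.6  -5.4 -18.8] 35.8
[  0.6  -5.1 -21.8] 41.8
```

```bash
python3 -m jog '[0,-1.5,-2.6,6,0, 0,-2.8,-5.3,12,0, 0,-3.7,-8.2,18,0, 0,-4.4,-11.1,24,0, 0,-4.8,-14.1,30,0]'; python3 - <<'E'
from h import *
plan([arc(100),arc(96),arc(93),arc(90)])
c=optics.get_calibration('wrist'); im=grab('wrist','w3.png')
import json; json.dump({k:np.array(v).tolist() for k,v in c.items()},open('w3.json','w'))
cv2.imwrite('pics/w3c.png',cv2.resize(im[50:350,200:500],(600,600),interpolation=cv2.INTER_CUBIC)[:,:,::-1])
E
```

```text
time_s: 5.75
eef_pos: [0.4949, -0.094, 0.0398]
eef_rot: [0.467, 0.532, 0.465, -0.532]
wrist_force: [1.1, -3.0, -0.1]
opening: 0.003
t 5.75 stage [-21.1  19.3  39.8] F [ 1.1 -3.  -0.1] q6 -0.29
[ 0.8 -1.3 -1.4] -0.2
[ 0.8 -2.4 -3.1] 3.8
[ 0.8 -3.1 -4.4] 6.8
[ 0.8 -3.8 -5.8] 9.8
```

View pics/w3c.png

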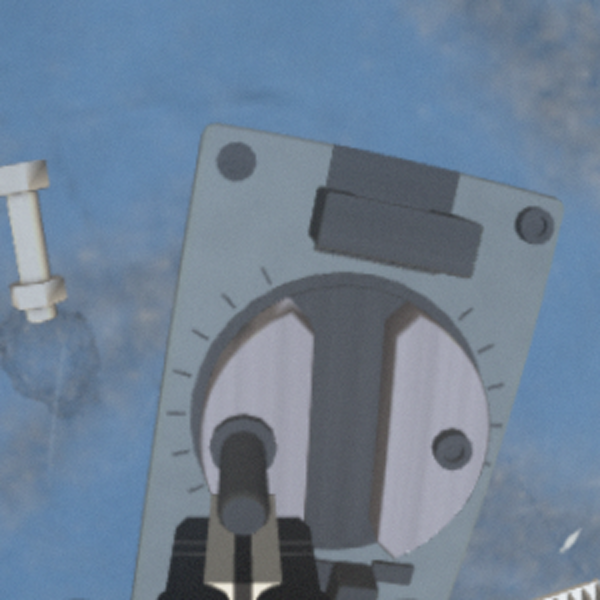

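The disc has turned with the pin and its slot is now within roughly 10° of the bar's way. I'll measure the slot edges against the plate edges.

```bash
python3 - <<'E'
from h import *
import json; c=json.load(open('w3.json'))
P=lambda x,y,z: onz('wrist',200+(x+.5)/2-.5,50+(y+.5)/2-.5,z/1000,c)
def ang(a,b,z):
    d=(tos(P(*a,z))-tos(P(*b,z))); return np.degrees(np.arctan2(d[1],d[0]))
print('left moon',ang((314,340),(305,518),28),'right moon',ang((395,350),(378,530),28))
print('plate left',ang((205,135),(135,590),12),'right',ang((560,210),(455,590),12), 'front',ang((215,125),(555,198),12))
print('staple',ang((322,190),(481,226),33),'pin',tos(P(243,513,62)),'collar',tos(P(243,443,31)))
print(tos(P(314,340,28)),tos(P(305,518,28)),tos(P(395,350,28)),tos(P(378,530,28)))
E
```

```text
left moon 8.965799999950374 right moon 8.813876304402688
plate left -0.23578376987661054 right 0.8511281701204528 front 90.0
staple 89.16727114532958 pin [-4.2 22.6 62. ] collar [-3.3 22.7 31. ]
[21.9 11.5 28. ] [-21.2   4.7  28. ] [22.8 -6.7 28. ] [-21.7 -13.6  28. ]
```

```bash
python3 -m jog '[0,-0.9,-1.3,3,0, 0,-1.7,-2.6,6,0, 0,-2.3,-3.9,9,0, 0,-2.3,-3.9,9,0, 0,-2.3,-3.9,9,0]'; python3 - <<'E'
from h import *
plan([arc(90)])
c=optics.get_calibration('wrist'); im=grab('wrist','w4.png')
import json; json.dump({k:np.array(v).tolist() for k,v in c.items()},open('w4.json','w'))
cv2.imwrite('pics/w4c.png',cv2.resize(im[50:350,200:500],(600,600),interpolation=cv2.INTER_CUBIC)[:,:,::-1])
E
```

```text
time_s: 6.3
eef_pos: [0.4926, -0.0893, 0.0395]
eef_rot: [0.425, 0.565, 0.424, -0.565]
wrist_force: [-0.7, -2.9, 1.2]
opening: -0.003
t 6.3 stage [-17.3  22.9  39.5] F [-0.7 -2.9  1.2] q6 -0.13
[ 0.5 -1.1 -1.3] 1.2
```

View pics/w4c.png

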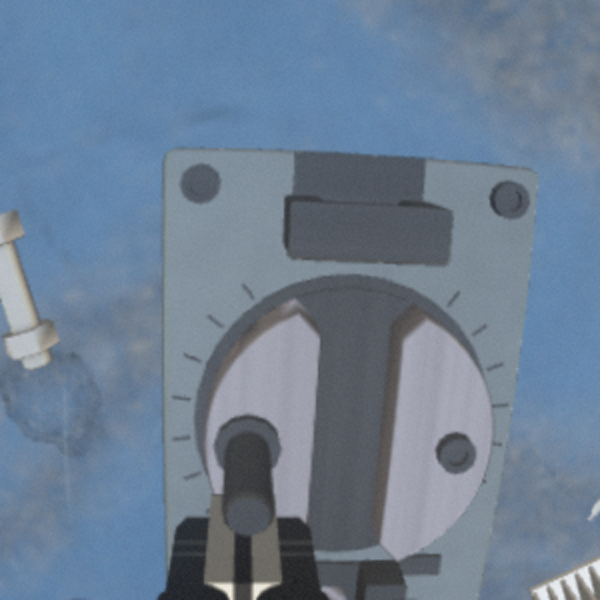

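The slot is now nearly along the plate; I'll measure the remaining angle.

```bash
python3 - <<'E'
from h import *
import json; c=json.load(open('w4.json'))
P=lambda x,y,z: onz('wrist',200+(x+.5)/2-.5,50+(y+.5)/2-.5,z/1000,c)
def ang(a,b,z):
    d=(tos(P(*a,z))-tos(P(*b,z))); return np.degrees(np.arctan2(d[1],d[0]))
print('left moon',ang((320,340),(308,520),28),'right moon',ang((399,345),(379,535),28))
print('plate left',ang((164,160),(168,515),12),'right',ang((537,180),(483,590),12),'front',ang((175,150),(530,169),12))
print('pin',tos(P(249,513,62)),'edges',tos(P(320,340,28)),tos(P(399,345,28)))
plan([arc(90)])
E
```

```text
left moon -0.25984302361194167 right moon -0.24073715272180404
plate left 0.25492948352243133 right 0.4539183338436281 front 89.93170947272779
pin [-0.1 22.7 62. ] edges [24.   7.7 28. ] [23.4 -9.9 28. ]
t 6.35 stage [-17.2  23.   39.5] F [ 0.6 -3.   2. ] q6 -0.13
[ 0.5 -1.  -1.3] 1.2
```

The disc sits at about −0.25°, aligned with the plate. I'll back off from the pin, rise, and go behind the head.

```bash
python3 -m jog '[0,0,10,0,0, -10,4,25,0,0, -40,12,50,0,0, -50,20,90,0,0, -50,24,135,0,0]'; python3 -c "
from h import *
plan([(-235,-1,90,0),(-235,-1,20,0)])"
```

```text
time_s: 6.85
eef_pos: [0.4789, -0.2281, 0.0923]
eef_rot: [0.426, 0.566, 0.423, -0.565]
wrist_force: [0.7, 0.1, -0.1]
opening: -0.001
t 6.85 stage [-153.8   -5.6   92.3] F [ 0.7  0.1 -0.1] q6 -0.39
[ 2.4 -6.3 81.1] 1.2
[72.4 -6.7 81. ] 1.2
```

```bash
python3 -m jog '[0,-2,40,1,0, 0,-4,81,1,0, 20,-4,81,1,0, 45,-4,81,1,0, 60,-4,81,1,0]'; python3 -m jog '[5,0,0,0,0, 10,0,0,0,0, 12,0,0,0,0, 12,0,0,0,0, 12,0,0,0,0]'; python3 - <<'E'
from h import *
plan([(-213,-1,20,0),(-113,-1,20,0)])
im=grab('scene','s3.png');w=grab('wrist','w5.png')
cv2.imwrite('pics/m5.png',np.hstack([cv2.resize(w[100:400,170:470],(400,400)),cv2.resize(im[215:335,290:410],(400,400))])[:,:,::-1])
E
```

```text
time_s: 7.35
eef_pos: [0.4496, -0.3026, 0.0282]
eef_rot: [-0.418, -0.57, -0.419, 0.57]
wrist_force: [-0.5, 0.3, -0.3]
opening: -0.003
time_s: 7.85
eef_pos: [0.4515, -0.3021, 0.018]
eef_rot: [0.42, 0.569, 0.419, -0.569]
wrist_force: [0.6, 0.3, 0.5]
opening: -0.001
t 7.85 stage [-232.6   -1.6   18. ] F [0.6 0.3 0.5] q6 -0.51
[ -2.   -0.5 -19.6] 0.2
[  -2.    -0.3 -119.6] 0.2
```

View pics/m5.png

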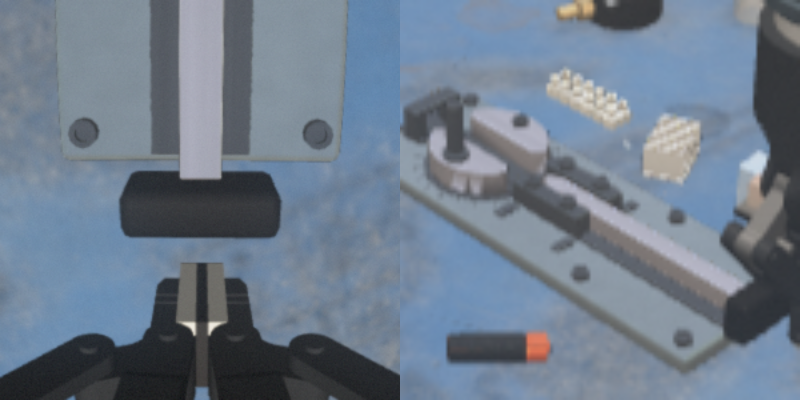

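The picture shows the fingers centred behind the head, the bar straight, and the slot aligned. Now I'll push.

```bash
python3 -m jog '[-2,0,-8,0,0, -2,0,-14,0,0, -2,0,-20,0,0, -2,0,-26,0,0, -2,0,-32,0,0]'; python3 -m jog '[0,0,-6,0,0, 0,0,-12,0,0, 0,0,-18,0,0, 0,0,-24,0,0, 0,0,-30,0,0]';  python3 -c "
from h import *
plan([(-113,-1,20,0)])"
```

```text
time_s: 8.45
eef_pos: [0.4609, -0.2711, 0.0196]
eef_rot: [-0.42, -0.569, -0.419, 0.569]
wrist_force: [-0.2, -1.7, 2.3]
opening: 0.002
time_s: 8.95
eef_pos: [0.4696, -0.2422, 0.0193]
eef_rot: [0.419, 0.569, 0.419, -0.569]
wrist_force: [-0.6, -2.0, 0.9]
opening: 0.002
t 8.95 stage [-170.    -0.9   19.3] F [-0.6 -2.   0.9] q6 -0.4
[ -0.7   0.2 -57. ] 0.1
```

```bash
python3 -m jog '[0,0,-6,0,0, 0,0,-12,0,0, 0,0,-18,0,0, 0,0,-24,0,0, 0,0,-30,0,0]';  python3 -m jog '[0,0,-5,0,0, 0,0,-10,0,0, 0,0,-13,0,0, 0,0,-16,0,0, 0,0,-18,0,0]'; python3 -c "
from h import *
plan([(-113,-1,20,0)])"
```

```text
time_s: 9.45
eef_pos: [0.4785, -0.2135, 0.0193]
eef_rot: [-0.419, -0.569, -0.419, 0.569]
wrist_force: [-1.5, -2.6, 1.2]
opening: -0.0
time_s: 9.95
eef_pos: [0.4838, -0.1966, 0.0193]
eef_rot: [0.419, 0.569, 0.419, -0.569]
wrist_force: [0.7, -2.7, 0.8]
opening: 0.004
t 9.95 stage [-122.3   -0.8   19.3] F [ 0.7 -2.7  0.8] q6 -0.31
[-0.7  0.2 -9.3] 0.1
```

Nothing is resisting, so I'll do the last ~9 mm in small steps until the force rises.

```bash
python3 -m jog '[0,0,-2,0,0, 0,0,-4,0,0, 0,0,-5,0,0, 0,0,-6,0,0, 0,0,-7,0,0]';  python3 -m jog '[0,0,-1,0,0, 0,0,-1.5,0,0, 0,0,-2,0,0, 0,0,-2,0,0, 0,0,-2,0,0]'; python3 -c "
from h import *
plan([(-113,-1,20,0)])"
```

```text
time_s: 10.45
eef_pos: [0.4858, -0.1901, 0.0193]
eef_rot: [0.419, 0.569, 0.419, -0.569]
wrist_force: [-0.0, -2.2, 1.8]
opening: -0.002
time_s: 10.95
eef_pos: [0.486, -0.1895, 0.0193]
eef_rot: [-0.42, -0.569, -0.419, 0.57]
wrist_force: [-3.4, -7.6, -0.5]
opening: 0.003
t 10.95 stage [-114.9   -0.8   19.3] F [-3.4 -7.6 -0.5] q6 -0.3
[-0.7  0.2 -1.9] 0.1
```

```bash
python3 -m jog '[0,0,-0.5,0,0, 0,0,-1,0,0, 0,0,-1,0,0, 0,0,-1,0,0, 0,0,-1,0,0]'; python3 -m jog '[0,0,8,0,0, 0,0,25,0,0, -30,0,50,0,0, -70,0,50,0,0, -100,0,50,0,0]'; python3 - <<'E'
from h import *
plan([(-165,0,120,0)])
w=grab('wrist','w6.png');im=grab('top','t6.png')
cv2.imwrite('pics/m6.png',np.hstack([cv2.resize(w[80:380,170:470],(400,400)),cv2.resize(im[190:310,260:380],(400,400))])[:,:,::-1])
E
```

```text
time_s: 11.45
eef_pos: [0.486, -0.1895, 0.0193]
eef_rot: [-0.42, -0.568, -0.419, 0.57]
wrist_force: [-4.2, -11.6, -1.1]
opening: -0.003
time_s: 11.95
eef_pos: [0.4715, -0.2352, 0.1207]
eef_rot: [0.419, 0.57, 0.419, -0.569]
wrist_force: [0.7, -0.8, 1.4]
opening: -0.003
t 11.95 stage [-162.8   -0.7  120.7] F [ 0.7 -0.8  1.4] q6 -0.39
[ 0.7 -0.7  2.2] 0.0
```

View pics/m6.png

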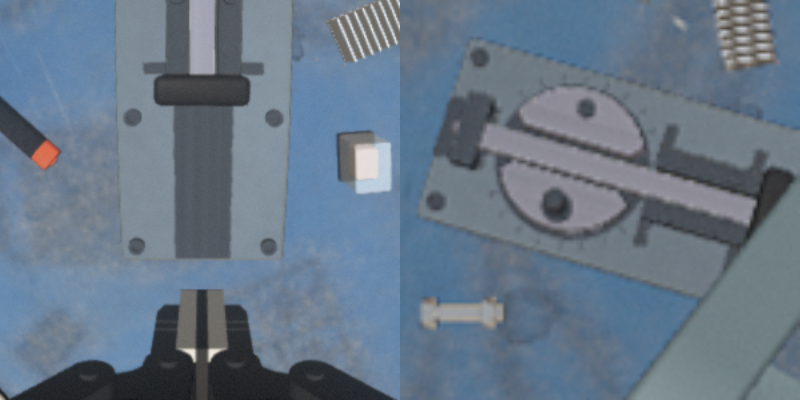

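The head rests square on the guide's rear end. The bar passes through the slot and into the staple, the bystanders haven't moved, and the robot is clear.

```bash
python3 -c "
from bench import hand_in
print(hand_in())"
```

```text
the job is handed in; nothing more can be done
None
```

The stage is locked and the job is handed in. I turned the disc by its pin from about 64° to about 0°. Then I pushed the bar by its head through the slot and the staple until it stopped, only pushing throughout.

**Last checks**
- **Slot:** before the bar went in, the slot edges measured about −0.25° from the bar's way.
- **Bar home:** the tool stopped moving while the push force rose from 2–3 N to about 12 N. In the last pictures the head is against the guide and the bar reaches into the staple. It was not lifted.
- **Surroundings:** the small parts in the last views look unmoved. The terminal strip was out of frame, but the arm never came near it. The arm was clear, about 120 mm up, and the clock stood at about 12 s.

**What failed or disagreed**
- **First push on the pin:** pushing straight along the bar's way jammed radially, with about 45 N at the fingers and the disc hardly turning. I backed off and pushed along the arc with about 3 N. This was the fingertips, and below the 120 N wrist limit.
- **Camera estimates:** the top and wrist cameras placed the stage about 3–4 mm apart. The first contact with the pin agreed better with the wrist camera, so I used that one.
- **Stopping point:** the tool stopped about 2 mm short of where I calculated. This fits the remaining calibration error, and the pictures show the head against the guide.

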